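Present the stone ball to the object camera

ROBOT

A 6-joint arm with a two-finger parallel gripper is mounted at the origin on the work surface. World frame = base frame: x ahead of the robot, y to its left, z up, the work surface at z = 0. Lengths are in mm, angles in rad, forces in N, time in s.
With the tool pointing down it reaches from about 275 to 1000 mm from the base axis. Payload 8.4 kg.
Tool frame: the origin (TCP) lies on the centre line of the jaws, within the pads' length; the fingertips stand 17 mm ahead of it and the grasp point (between the pads) lies 2 mm behind it (r.tcp_to_tips is the z of the fingertips in the tool frame, in mm); z points along the fingers, y is the direction in which the jaws open and shut (so a half turn about z gives the same grasp; the last joint's range is limited). The gripper opens to 85 mm and grips with 20 to 120 N. Pads are 22 mm wide; open, the fingers measure 114 mm over their backs; the gripper's body (76 mm by 85 mm) begins 54 mm behind the grasp point. The pads swing forward as they close: fully open they stand 13 mm farther back than shut.
Start: joints at [-1.26, 0.353, 1.633, -0, 1.155, -0.002], TCP at [192.326, -594.675, 248.281] pointing down, gripper open.
Joint ranges: [-2.63, 2.63], [-0.92, 2.1], [0.06, 2.66], [-1.3, 4.44], [0, 2.69], [-3.02, 3.02]. Speed limits (rad/s): [2.22, 2.22, 2.79, 3.14, 3.14, 3.14].

INTERFACE

Orientations are given as [roll, pitch, yaw] about the fixed x, y, z axes, in that order (R = Rz(yaw) Ry(pitch) Rx(roll)).
In Python, from rig import r, cams, job gives the robot as it stands.
- The arm moves only by the tool drive_tool, never from a script. Its argument "deltas" is a list of rows, each a list of 4 numbers: the shift along the tool's x, y, z in cm, then the turn about the tool's z in rad. In form: [[x, y, z, roll], ...]. A call has 1 to 12 rows; each row shifts and turns the commanded pose from where the row before left it, along the tool's axes as they then stand; what a row does not reach is not made up. A row lasts 1/12 s, in which the tool goes at most 41.7 mm and 7.16 degrees, less where a joint would pass 70% of its speed; a pose out of reach is approached as far as the arm can. A call with a gripper value outside its range is refused whole. "jaw" is the closure, from 0 (fully open) to 1 (shut), set as the call begins (left out, the last holds). The fingers move at their own pace and stop on an object; "force" is the grip in N (left out, the last holds). Time passes only in rows, so rows that do not move let the fingers close. It gives the time, the measured TCP pose, the force and the opening at its end, in the units of the state.
- r.sense(): the state, without advancing time (a new reading comes with each control period).
- cams.grab_frame(name): name is "scene" or "top"; returns (picture, depth): 480x640x3 uint8, red, green, blue; 480x640 float32, mm along the optical axis (not along the pixel's ray), 0 where there is no reading.
- cams.camera_params(name): a dict with "fx", "fy", "cx", "cy" (pixels), "R" (3x3) and "t" (3): a world point X has camera coordinates R X + t. Camera axes: x right, y down, z forward; pixel columns grow to the right and rows downward; lengths in mm; the calibration is good to about 2 mm. A picture is of the moment at which its call begins. camera_params takes no time and is no camera call.
- job.sign_off(): hands the job in, once; it reports no verdict.
The state is a dict: "clock": time; "qpos": joint angles; "qvel": joint speeds; "joint_efforts": joint torques, N m; "eef_pos": TCP position; "tcp_rot": TCP orientation; "contact_force": force on the tool from outside, world axes, zero at the start; "wrist_torque": the same for the moment, N m; "opening": opening from 0.0 (shut) to 1.0 (fully open).
Only numpy, scipy, OpenCV 4.12 (cv2) and the standard library are available. Lean on these libraries where they do the work, as an engineer would, in place of code of your own. Each camera call takes 0.05 s, during which the arm holds its last target. There are 200 camera calls.

TASK

First turn the focus dial on top of the desk camera so that its pointer lines up with the white index mark. Then lift the wooden dish by its carrying bar, turn it through a quarter turn so that the bar runs crosswise to the camera's view instead of along it, and hold the loose stone ball straight in front of the lens, at lens height and about 14 cm from the glass. Keep the dish level and the ball resting in its middle all the way without touching the ball, leave the books, plant and sculpture alone, and finish while still holding the dish there in the air.

Things in the scene. Friction and masses are not known exactly. Their poses are not given: they have to be found in the camera images.
- camera: Desk camera on the robot's left, fixed: black head 84 x 100 x 85 mm, its top face 192.5 mm above the desk, on a post and a flat base 120 x 140 mm; with the dial 225 mm tall. Origin: centre of the base's underside. Its -y axis is where the lens looks (roughly to the robot's right), z up. White index mark 3 x 14 mm on the top face, between dial and lens edge, on the line x = 0.
- lens (a point): Centre of the lens's front glass, 150 mm above the desk, 80 mm ahead of the camera's origin along its -y; axes as the camera's. The lens barrel is 60 mm wide. The ball's wanted place is 140 mm from here along this point's -y axis, on the lens axis (x = z = 0).
- dial_grip (a point): Point on the dial's axis at the height to grip, 223.5 mm above the desk. The dial: black disc 56 mm across, 8 mm thick, on the camera's top; across its middle an aluminium grip bar 12 mm thick, 48 mm long, 24 mm tall. One end of the bar is a pointed nose, with a dark line on top and a white tick on the disc before it. The point's axes are the camera's and do not turn.
- focus (a joint): Angle of the focus dial about the vertical, growing anticlockwise seen from above. At 0 the nose points along the camera's -y, at the index mark; at angle a the bar is turned by a from there. Range -2.4 to 2.4; stays where left, friction 0.03 N m. It starts 0.7 to 1.4 from the mark on the positive side, so it is turned clockwise.
- dish: Round pale wooden dish, loose, 150 mm across, rim 26 mm high, 0.26 kg, inside a cone sloping 9 degrees to the middle. Posts at its x = +-76 mm carry a bar along its x over the middle: 162 mm long, 14 mm thick, its underside 119 and top 141 mm up. Origin: centre of the underside, z up. At the start the bar runs along the camera's view within 9 degrees. Ends alike: either way of turning will do.
- dish_bar (a point): Middle of the dish's carrying bar, 130 mm above the dish's origin, straight above the ball, which is the place to grip it across its 14 mm thickness. Axes as the dish's.
- ball_center (a point): Centre of the loose stone ball, 40 mm across, about 0.09 kg, lying free in the middle of the dish; resting there its centre is 27 mm above the dish's origin, 103 mm below the middle of the bar. It rolls if the dish is jerked or tilted.
- books: Bystander: two books in a pile, 200 x 140 mm, 50 mm tall; origin under the middle. To be left alone.
- plant: Bystander: small white pot, 74 mm across, 65 mm tall, with thin leaves up to 127 mm; origin under the middle. To be left alone.
- sculpture: Bystander: white upright loop, 86 mm wide, on a round foot 64 mm across, 117 mm tall; origin under the middle. To be left alone.
- ball: The same stone ball as ball_center; this origin is a point on its skin (lowest at the start) and turns with it as it rolls: use the point.
Mind the look-alikes: they are no part of the job. Several things have the shape of the camera; the one meant has the colours described above.

How it is judged:
By the outcome, as a careful person would: the job done as asked, in the order asked, and still so for the second after the job is handed in, while the arm keeps its last pose, push and grip.
It also fails if it takes over 58 s, if anything falls off the work surface, if the arm or the gripper's body presses on something with over 40 N, if the wrist force passes 120 N, or if a joint passes its speed limit or range.

## Working session

There is one attempt and no reset: what is moved stays moved. The work goes in short steps, Python scripts to look and compute and a tool call to move; the robot and the scene stay as the last step left them, time stands still between calls to the robot, and variables do not carry over. Pictures are saved under pics/ and viewed, about 8 in all and at most 12, crops included, and the job is handed in when it is done.

Besides the shell and the picture viewer there is one more tool, called after ">>>" by a JSON object that holds its "api" and its "payload". drive_tool: Moves the arm, as the interface text tells. Its arguments: {"type":"object","properties":{"deltas":{"type":"array"},"jaw":{"type":"number"},"force":{"type":"number"}},"required":["deltas"]}

```bash
mkdir -p pics; ls; python3 - <<'E'
from rig import r,cams,job
import cv2,numpy as np
for n in("scene","top"):
    p,d=cams.grab_frame(n); np.savez(f"pics/{n}0.npz",p=p,d=d)
    cv2.imwrite(f"pics/{n}0.png",p[:,:,::-1])
    c=cams.camera_params(n); print(n,{k:np.round(v,3).tolist() for k,v in c.items()})
print(r.sense())
E
```

```text
pics
scene {'fx': 450.196, 'fy': 450.196, 'cx': 319.182, 'cy': 233.77, 'R': [[-0.055, 0.998, 0.004], [0.837, 0.048, -0.544], [-0.544, -0.027, -0.839]], 't': [47.821, -382.871, 1391.866]}
top {'fx': 436.794, 'fy': 436.794, 'cx': 324.681, 'cy': 239.394, 'R': [[0.153, -0.988, 0.002], [-0.967, -0.15, -0.205], [0.203, 0.029, -0.979]], 't': [-85.969, 553.557, 1064.883]}
{'clock': 0.1, 'qpos': array([-1.26036488e+00,  3.53618876e-01,  1.63406989e+00, -3.92541272e-05,
        1.15520246e+00, -2.39042302e-03]), 'qvel': array([ 0.00072768, -0.00249964, -0.00066302,  0.00091539,  0.00146525,
        0.00060699]), 'joint_efforts': array([ 4.53896755e-04, -6.06359553e+01, -3.42821109e+01,  9.01752128e-05,
        4.05878905e-03, -6.93583857e-06]), 'eef_pos': array([ 192.20834212, -594.27485675,  247.60743433]), 'tcp_rot': array([-3.14029400e+00,  3.27878328e-05,  3.12837765e-01]), 'contact_force': array([ 0.60609254, -0.73662486,  1.1068788 ]), 'wrist_torque': array([-0.01490233,  0.01587087,  0.04449599]), 'opening': 1.0027909097866299}
```

View pics/scene0.png

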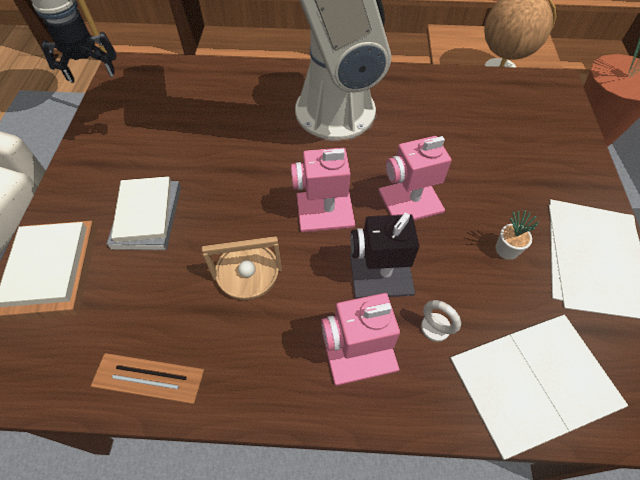

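View pics/top0.png

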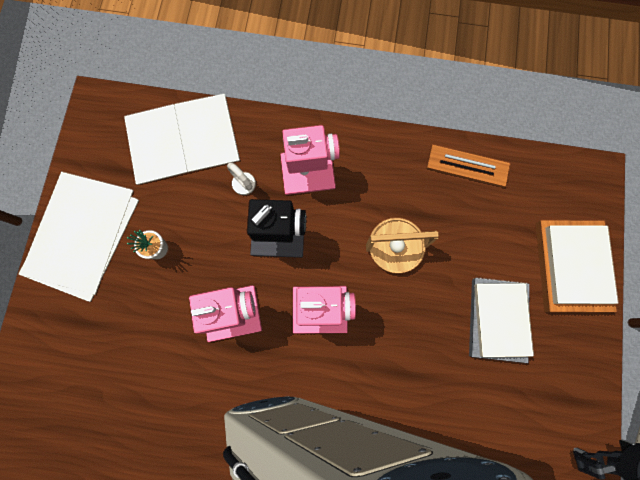

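The scene view shows the black camera's dial at about (400,226) and the dish ball at (247,269). In the top view the dial is at (263,214), the index mark at (284,217) and the ball at (398,245). Next I'll measure from the point clouds and zoom in.

```bash
cat > h.py <<'E'
import numpy as np,cv2
from rig import r,cams,job
def cloud(n,d):
    c=cams.camera_params(n);v,u=np.mgrid[:480,:640]
    P=np.stack([(u-c["cx"])/c["fx"]*d,(v-c["cy"])/c["fy"]*d,d],-1)
    return (P-np.array(c["t"]))@np.array(c["R"])
def proj(n,X):
    c=cams.camera_params(n);q=np.array(c["R"])@np.array(X,float)+c["t"];return q[:2]/q[2]*[c["fx"],c["fy"]]+[c["cx"],c["cy"]]
def tri(a,b):
    "pixel a in scene, b in top -> point, miss distance"
    A=[];B=[]
    for n,(u,v) in(("scene",a),("top",b)):
        c=cams.camera_params(n);R=np.array(c["R"]);o=-R.T@c["t"];k=R.T@[(u-c["cx"])/c["fx"],(v-c["cy"])/c["fy"],1];k/=np.linalg.norm(k)
        M=np.eye(3)-np.outer(k,k);A.append(M);B.append(M@o)
    X=np.linalg.lstsq(np.vstack(A),np.hstack(B),rcond=None)[0];return X,[np.linalg.norm(m@X-b) for m,b in zip(A,B)]
def rect(m,X):
    q=X[m][:,:2].astype(np.float32);(c,s,a)=cv2.minAreaRect(q);return np.round(c,1),np.round(s,1),round(a,1),m.sum(),np.round(X[m].mean(0),1)
E
python3 - <<'E'
from h import *
out=[]
for n,cb,db in(("scene",(345,205,425,305),(195,225,295,305)),("top",(235,190,315,265),(360,210,445,280))):
    z=np.load(f"pics/{n}0.npz");p,d=z["p"],z["d"];X=cloud(n,d)
    def box(b):
        m=np.zeros((480,640),bool);m[b[1]:b[3],b[0]:b[2]]=1;return m&(d>0)
    m=box(cb);Z=X[...,2];dark=p.max(-1)<60
    print(n,"bartop",rect(m&(Z>215)&(Z<235),X));
    print("headtop",rect(m&(abs(Z-192.5)<5)&(p.max(-1)<90),X))
    print("mark",rect(m&(abs(Z-192.5)<5)&(p.min(-1)>150),X))
    print("base",rect(m&(Z>3)&(Z<25)&(p.max(-1)<90)&(p.ptp(-1)<15 if hasattr(p,'ptp') else np.ptp(p,axis=-1)<15),X))
    m=box(db)
    print("dishbar",rect(m&(Z>132)&(Z<150),X))
    ball=m&(p.min(-1)>140)&(Z>25)&(Z<60);print("ball",rect(ball,X))
    print("dish",rect(m&(Z>12)&(Z<34),X))
    for b in(cb,db): out.append(cv2.resize(p[b[1]:b[3],b[0]:b[2],::-1],(400,300) ,interpolation=cv2.INTER_CUBIC))
cv2.imwrite("pics/crops.png",np.vstack([np.hstack(out[:2]),np.hstack(out[2:])]))
E
```

```text
scene bartop (array([643.6, 128.4]), array([ 24.5, 210.3]), 77.0, np.int64(153), array([581.6, 143.1, 223. ]))
headtop (array([566.8, 131.5]), array([ 86.1, 100. ]), 6.4, np.int64(1097), array([575.3, 123.5, 191.8]))
mark (array([630.9, 108.9]), array([ 68.7, 237.9]), 72.0, np.int64(20), array([661.2,  90.1, 191.9]))
base (array([567.2, 131.5]), array([119.9, 139.1]), 6.5, np.int64(1236), array([583. , 124.5,  13.1]))
dishbar (array([ 582.5, -186.4]), array([ 16.8, 160.6]), 12.3, np.int64(533), array([ 584.3, -186.8,  138.8]))
ball (array([ 606. , -200.2]), array([33.9, 83.4]), 55.0, np.int64(189), array([ 588.2, -184.2,   39.8]))
dish (array([ 583.3, -185.7]), array([144.6, 145.8]), 44.1, np.int64(1988), array([ 588.5, -186.2,   17.3]))
top bartop (array([562.6, 144. ]), array([12.5, 47.3]), 58.3, np.int64(127), array([561.1, 144.3, 222.3]))
headtop (array([565. , 129.2]), array([83.6, 99.4]), 6.7, np.int64(1038), array([563.9, 123.3, 191.3]))
mark (array([569.4,  96.3]), array([ 0.5, 11.4]), 9.7, np.int64(6), array([569.5,  96.3, 191.8]))
base (array([535.1, 124.7]), array([ 58.7, 138.1]), 7.3, np.int64(544), array([531.3,  98.2,  12.3]))
dishbar (array([ 581.4, -189.1]), array([ 15.4, 161.4]), 12.7, np.int64(411), array([ 580.6, -188.8,  138.9]))
ball (array([ 576.3, -188.8]), array([27.1, 35.4]), 10.6, np.int64(127), array([ 577. , -187.3,   40.6]))
dish (array([ 581.3, -188.4]), array([146.6, 146.6]), 53.7, np.int64(1485), array([ 579.7, -191.5,   17.5]))
```

View pics/crops.png

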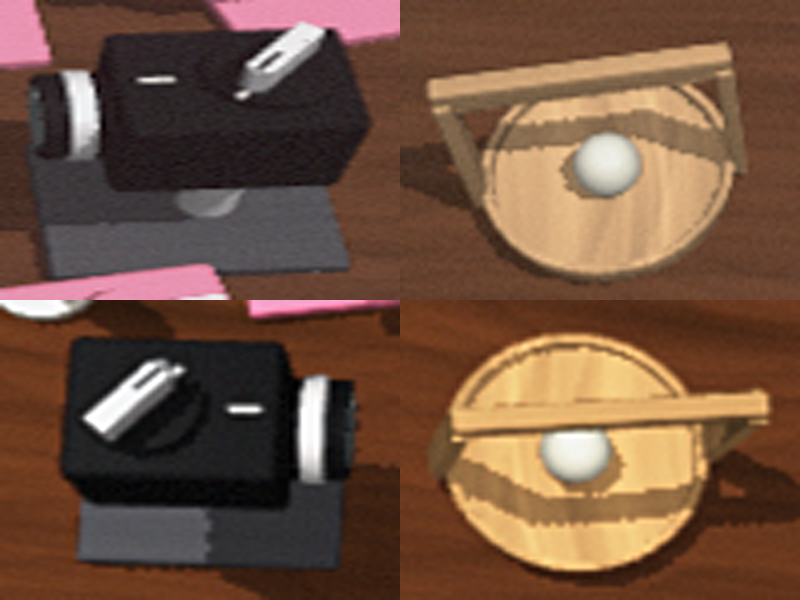

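The crops settle the geometry:
- **Dial:** in the top crop the nose points up-right, away from the mark. The focus angle is about 0.90 rad.
- **Camera:** origin ≈ (566,130), yaw ≈ 6.6°. The dial is at ≈ (563.8,145).
- **Dish:** centre ≈ (582,-187.5), with its bar running at 102.5°.

I'll move over the dial now.

>>> {"api": "drive_tool", "payload": {"deltas": [[2.42, -2.45, -0.7, 0], [2.42, -2.45, -0.7, 0], [2.42, -2.45, -0.7, 0], [2.42, -2.45, -0.7, 0], [2.42, -2.45, -0.7, 0], [2.42, -2.45, -0.7, 0], [2.42, -2.45, -0.7, 0], [2.42, -2.45, -0.7, 0], [2.42, -2.45, -0.7, 0], [2.42, -2.45, -0.7, 0], [2.42, -2.45, 0, 0], [2.42, -2.45, 0, 0]], "jaw": 0.3}}

```text
clock: 1.1
eef_pos: [378.6, -224.0, 318.7]
tcp_rot: [3.141, -0.001, 0.313]
contact_force: [2.1, -0.1, -0.3]
opening: 0.7
```

>>> {"api": "drive_tool", "payload": {"deltas": [[2.42, -2.45, 0, 0], [2.42, -2.45, 0, 0], [2.42, -2.45, 0, 0], [2.42, -2.45, 0, 0], [2.42, -2.45, 0, 0], [2.42, -2.45, 0, 0], [2.42, -2.45, 0, 0], [2.42, -2.45, 0, 0], [2.42, -2.45, 0, 0], [2.42, -2.45, 0, 0], [2.0, -2.0, 0, 0], [1, -1, 0, 0]]}}

```text
clock: 2.1
eef_pos: [553.2, 122.6, 317.8]
tcp_rot: [-3.141, 0.0, 0.315]
contact_force: [-0.1, -2.0, 0.3]
opening: 0.7
```

>>> {"api": "drive_tool", "payload": {"deltas": [[0, 0, 0, -0.12], [0, 0, 0, -0.12], [0, 0, 0, -0.12], [0, 0, 0, -0.12], [0, 0, 0, -0.12], [0, 0, 0, -0.12], [0, 0, 0, -0.12], [0, 0, 0, -0.12], [0, 0, 0, -0.12], [0, 0, 0, -0.12], [0, 0, 0, -0.12], [0, 0, 0, -0.12]]}}

```text
clock: 3.1
eef_pos: [552.0, 119.1, 318.0]
tcp_rot: [-3.141, 0.0, 1.758]
contact_force: [-0.3, -0.3, -0.1]
opening: 0.7
```

>>> {"api": "drive_tool", "payload": {"deltas": [[0, 0, 0, -0.12], [0, 0, 0, -0.12], [0, 0, 0, -0.12], [0, 0, 0, -0.12], [0, 0, 0, -0.12], [0, 0, 0, -0.12], [0, 0, 0, -0.115], [0, 0, 0, 0], [0, 0, 0, 0]]}}

```text
clock: 3.85
eef_pos: [552.1, 119.3, 318.1]
tcp_rot: [-3.141, -0.0, 2.584]
contact_force: [0.1, 0.3, -0.1]
opening: 0.7
```

>>> {"api": "drive_tool", "payload": {"deltas": [[0.1, 0.7, 1.5, 0], [0.1, 0.7, 1.5, 0], [0.1, 0.7, 1.5, 0], [0.07, 0.72, 1.0, 0], [0, 0, 1, 0], [0, 0, 0, 0], [0, 0, 0, 0]]}}

```text
clock: 4.43
eef_pos: [563.7, 145.5, 253.0]
tcp_rot: [-3.141, -0.001, 2.587]
contact_force: [-0.6, 0.3, 0.1]
opening: 0.696
```

```bash
python3 - <<'E'
from h import *
o=[]
for n,b in(("scene",(345,180,445,255)),("top",(215,175,315,250))):
    p,d=cams.grab_frame(n);o.append(cv2.resize(p[b[1]:b[3],b[0]:b[2],::-1],(400,300),interpolation=cv2.INTER_CUBIC))
cv2.imwrite("pics/c1.png",np.hstack(o));s=r.sense();print(s["eef_pos"],s["tcp_rot"],s["qpos"])
E
```

```text
[564.3117522  145.50086109 254.01020969] [3.14107976e+00 6.49186896e-04 2.58700180e+00] [ 2.49830300e-01  2.81895533e-01  1.72062720e+00 -1.23349513e-04
  1.13825020e+00 -7.66323675e-01]
```

View pics/c1.png

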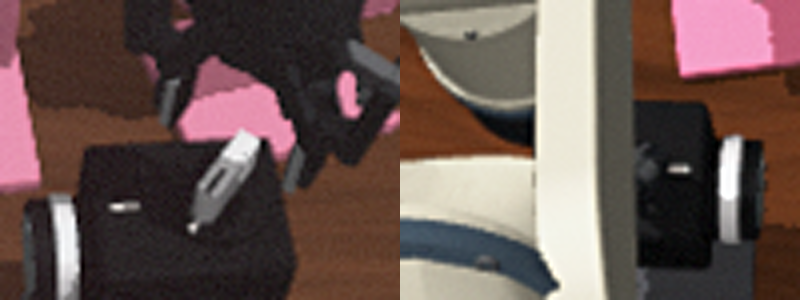

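The left half shows the fingertips at crop (170,115) and (295,185), on either side of the dial bar at (225,180). In the top view the arm hides the dial. I'll descend and close gently.

>>> {"api": "drive_tool", "payload": {"deltas": [[0, 0, 1.0, 0], [0, 0, 1.0, 0], [0, 0, 0.7, 0], [0, 0, 0.4, 0], [0, 0, 0, 0], [0, 0, 0, 0]]}}

```text
clock: 5.03
eef_pos: [563.9, 145.6, 221.9]
tcp_rot: [-3.141, -0.0, 2.588]
contact_force: [0.1, 0.1, -0.3]
opening: 0.702
```

>>> {"api": "drive_tool", "payload": {"deltas": [[0, 0, 0, 0], [0, 0, 0, 0], [0, 0, 0, 0], [0, 0, 0, 0], [0, 0, 0, 0], [0, 0, 0, 0], [0, 0, 0, 0], [0, 0, 0, 0]], "jaw": 1.0, "force": 20}}

```text
clock: 5.7
eef_pos: [563.7, 145.0, 222.7]
tcp_rot: [-3.14, 0.0, 2.588]
contact_force: [-1.5, -5.4, 5.1]
opening: 0.133
```

>>> {"api": "drive_tool", "payload": {"deltas": [[0, 0, 0, 0.05], [0, 0, 0, 0.1], [0, 0, 0, 0.1], [0, 0, 0, 0.1], [0, 0, 0, 0.1], [0, 0, 0, 0]]}}

```text
clock: 6.2
eef_pos: [564.0, 145.2, 222.8]
tcp_rot: [-3.141, 0.001, 2.133]
contact_force: [-2.3, -4.3, 5.4]
opening: 0.136
```

>>> {"api": "drive_tool", "payload": {"deltas": [[0, 0, 0, 0.1], [0, 0, 0, 0.1], [0, 0, 0, 0.1], [0, 0, 0, 0.1], [0, 0, 0, 0.05], [0, 0, 0, 0], [0, 0, 0, 0]]}}

```text
clock: 6.78
eef_pos: [564.2, 145.2, 222.7]
tcp_rot: [3.141, 0.001, 1.692]
contact_force: [-1.8, -4.4, 5.2]
opening: 0.132
```

```bash
python3 - <<'E'
from h import *
p,d=cams.grab_frame("scene");b=(345,195,425,255);cv2.imwrite("pics/c2.png",cv2.resize(p[b[1]:b[3],b[0]:b[2],::-1],(640,480),interpolation=cv2.INTER_CUBIC))
s=r.sense();print(s["eef_pos"],s["tcp_rot"],s["contact_force"],s["wrist_torque"])
E
```

```text
[564.23256831 145.21507356 222.71539709] [3.14111232e+00 8.40947359e-04 1.69262235e+00] [-1.23645481 -5.22110669  5.62410561] [-0.8423588   0.19712667 -0.04088465]
```

View pics/c2.png

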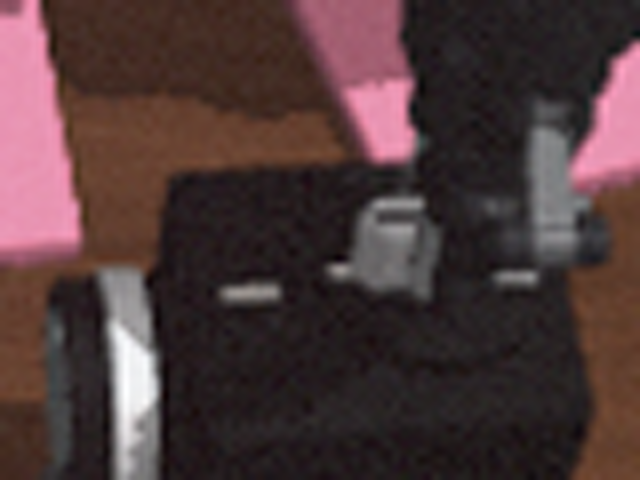

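The mark is at crop (250,292) and the disc tick is at (340,270), so they're close to in line. I'll release, rise and measure exactly.

>>> {"api": "drive_tool", "payload": {"deltas": [[0, 0, 0, 0], [0, 0, 0, 0], [0, 0, 0, 0], [0, 0, 0, 0], [0, 0, 0, 0], [0, 0, -1, 0], [0, 0, -2, 0], [0, 0, -3, 0], [0, 0, -3, 0], [0, 0, -3, 0], [0, 0, 0, 0]], "jaw": 0.3}}

```text
clock: 7.75
eef_pos: [566.5, 146.4, 349.6]
tcp_rot: [3.132, -0.001, 1.688]
contact_force: [0.3, -0.1, 1.8]
opening: 0.698
```

```bash
python3 - <<'E'
from h import *
p,d=cams.grab_frame("scene");np.savez("pics/s2.npz",p=p,d=d);b=(345,205,425,265)
cv2.imwrite("pics/c3.png",cv2.resize(p[b[1]:b[3],b[0]:b[2],::-1],(640,480),interpolation=cv2.INTER_CUBIC))
X=cloud("scene",d);Z=X[...,2];m=np.zeros_like(Z,bool);m[205:265,345:425]=1;m&=d>0
k=abs(X[...,0]-566)<70;k&=(abs(X[...,1]-130)<60)
print("bar",rect(m&k&(Z>214)&(Z<232),X));print("head",rect(m&k&(abs(Z-192.5)<5)&(p.max(-1)<90),X));print("mark",rect(m&k&(abs(Z-192.5)<5)&(p.min(-1)>140)&(X[...,1]<112),X))
a=np.deg2rad(6.5);o=np.array([567.2,131.5])
q=lambda l,z:((proj("scene",[o[0]+l*np.sin(a),o[1]-l*np.cos(a),z])-b[:2])*8).round()
print("mark",q(28,192.5),q(42,192.5),"noseline",q(9,224.5),"dial",q(-15,224.5),"tick",q(10,200.5))
print("nexttest: angle of bar from pixels")
E
```

```text
bar (array([565.3, 147. ]), array([13.5, 47.3]), 6.5, np.int64(169), array([566.4, 147.3, 222.5]))
head (array([566.9, 131.7]), array([84.6, 99.8]), 6.4, np.int64(1085), array([575. , 122.8, 191.8]))
mark (array([570.9,  98.6]), array([ 2.3, 12.1]), 7.1, np.int64(9), array([570.8,  98.1, 193. ]))
mark [267. 210.] [212. 213.] noseline [358. 136.] dial [454. 131.] tick [341. 190.]
nexttest: angle of bar from pixels
```

View pics/c3.png

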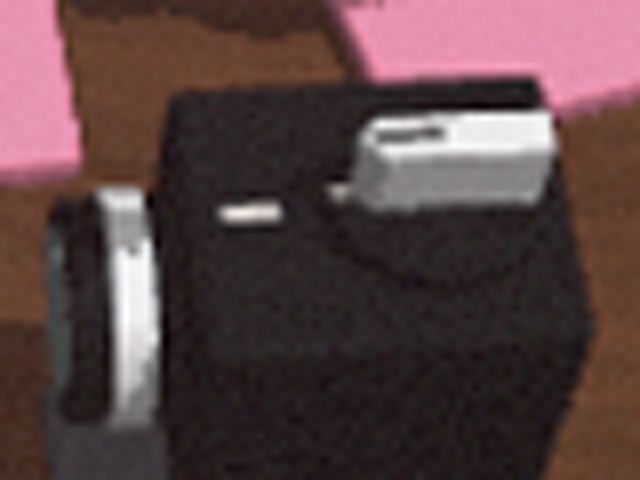

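The dial is aligned: bar 6.5° against head 6.4°. The tick is seen at crop (340,190) and was predicted at (341,190). Now to the dish.

>>> {"api": "drive_tool", "payload": {"deltas": [[-1.5, -0.2, 0, 0], [-3, -0.2, 0, 0], [-3, -0.2, 0, -0.02], [-3, -0.2, 0, -0.02], [-3, -0.2, 0, -0.02], [-3, -0.2, 0, -0.02], [-3, -0.2, 0, -0.02], [-3, -0.2, 0, 0], [-3, -0.2, 0, 0], [-3, -0.2, 0, 0], [-3, -0.1, 0, 0], [-1.5, 0, 0, 0]], "jaw": 0.4}}

```text
clock: 8.8
eef_pos: [600.8, -185.4, 341.3]
tcp_rot: [-3.14, 0.0, 1.786]
contact_force: [-0.7, 0.1, -0.2]
opening: 0.602
```

>>> {"api": "drive_tool", "payload": {"deltas": [[0, 0, 2.5, 0], [0, 0, 3, 0], [0, 0, 3, 0], [0, 0, 3, 0], [0, 0, 2, 0], [0, 0, 1, 0], [0, 0, 0, 0], [0, 0, 0, 0]]}}

```text
clock: 9.47
eef_pos: [601.3, -182.2, 197.5]
tcp_rot: [-3.141, -0.0, 1.788]
contact_force: [0.0, -0.1, 0.6]
opening: 0.6
```

>>> {"api": "drive_tool", "payload": {"deltas": [[-0.13, -1.0, 0, 0], [0, -1.0, 0, 0], [0, 0, 1, 0], [0, 0, 1.5, 0], [0, 0, 1.5, 0], [0, 0, 1.5, 0], [0, 0, 1, 0], [0, 0, 0.45, 0], [0, 0, 0, 0], [0, 0, 0, 0]]}}

```text
clock: 10.3
eef_pos: [582.0, -188.2, 128.1]
tcp_rot: [3.141, 0.0, 1.788]
contact_force: [0.2, -0.9, 0.8]
opening: 0.601
```

```bash
python3 - <<'E'
from h import *
p,d=cams.grab_frame("scene");b=(195,200,295,305)
cv2.imwrite("pics/c4.png",cv2.resize(p[b[1]:b[3],b[0]:b[2],::-1],(560,588),interpolation=cv2.INTER_CUBIC))
s=r.sense();print(s["eef_pos"],s["tcp_rot"],s["contact_force"],s["qpos"])
E
```

```text
[ 582.32476266 -188.21022988  128.49476324] [3.14065605e+00 5.49041567e-04 1.78777948e+00] [ 0.31228891 -0.00967473  0.82802413] [-3.15059557e-01  4.65786897e-01  1.75968432e+00  2.50273007e-06
  9.15035772e-01 -5.32044489e-01]
```

View pics/c4.png

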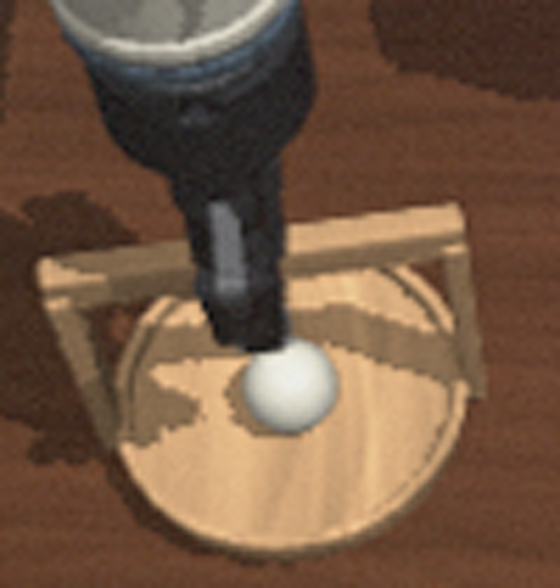

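The picture shows the gripper straddling the bar at its middle (crop (245,290), bar ends at x ≈ 40 and 465), and the ball is clear of the fingers. I'll close in stages.

>>> {"api": "drive_tool", "payload": {"deltas": [[0, 0, 0, 0], [0, 0, 0, 0], [0, 0, 0, 0], [0, 0, 0, 0], [0, 0, 0, 0]], "jaw": 0.78, "force": 20}}

```text
clock: 10.77
eef_pos: [581.9, -188.0, 128.0]
tcp_rot: [3.141, 0.0, 1.788]
contact_force: [0.9, -0.2, 1.4]
opening: 0.223
```

>>> {"api": "drive_tool", "payload": {"deltas": [[0, 0, 0, 0], [0, 0, 0, 0], [0, 0, 0, 0], [0, 0, 0, 0]], "jaw": 0.83}}

```text
clock: 11.1
eef_pos: [581.9, -188.0, 127.7]
tcp_rot: [-3.142, -0.0, 1.788]
contact_force: [0.4, -0.4, -0.7]
opening: 0.165
```

>>> {"api": "drive_tool", "payload": {"deltas": [[0, 0, 0, 0], [0, 0, 0, 0], [0, 0, 0, 0], [0, 0, 0, 0], [0, 0, 0, 0]], "jaw": 1.0}}

```text
clock: 11.52
eef_pos: [581.7, -188.1, 127.8]
tcp_rot: [-3.141, -0.0, 1.788]
contact_force: [-1.5, -0.6, 1.1]
opening: 0.16
```

>>> {"api": "drive_tool", "payload": {"deltas": [[0, 0, 0, 0], [0, 0, 0, 0], [0, 0, 0, 0], [0, 0, 0, 0]], "force": 60}}

```text
clock: 11.85
eef_pos: [581.8, -188.0, 127.9]
tcp_rot: [-3.141, -0.0, 1.788]
contact_force: [-1.9, -0.7, 3.9]
opening: 0.152
```

>>> {"api": "drive_tool", "payload": {"deltas": [[0, 0, -0.1, 0], [0, 0, -0.2, 0], [0, 0, -0.4, 0], [0, 0, -0.6, 0], [0, 0, -0.8, 0], [0, 0, -1, 0], [0, 0, -1.1, 0], [0, 0, -1.2, 0], [0, 0, -1.2, 0], [0, 0, -1.1, 0], [0, 0, -1, 0], [0, 0, -0.9, 0]]}}

```text
clock: 12.85
eef_pos: [582.0, -188.1, 225.3]
tcp_rot: [3.141, 0.0, 1.788]
contact_force: [-0.1, 0.2, -4.2]
opening: 0.153
```

>>> {"api": "drive_tool", "payload": {"deltas": [[0, 0, -0.8, 0], [0, 0, -0.6, 0], [0, 0, -0.5, 0], [0, 0, -0.4, 0], [0, 0, -0.25, 0], [0, 0, -0.1, 0], [0, 0, -0.05, 0], [0, 0, 0, 0], [0, 0, 0, 0]]}}

```text
clock: 13.6
eef_pos: [581.7, -188.0, 250.4]
tcp_rot: [-3.141, -0.0, 1.788]
contact_force: [-0.3, -0.3, -4.8]
opening: 0.153
```

```bash
cat > look.py <<'E'
from h import *
import sys
def look(c,tag):
    s=r.sense();print(s["clock"],s["eef_pos"].round(1),s["tcp_rot"].round(4),s["contact_force"].round(1),s["opening"])
    o=[]
    for n in("scene","top"):
        p,d=cams.grab_frame(n);X=cloud(n,d);k=(d>0)&(np.hypot(X[...,0]-c[0],X[...,1]-c[1])<110);Z=X[...,2]
        hsv=cv2.cvtColor(p,cv2.COLOR_RGB2HSV)
        ball=k&(p.min(-1)>110)&(hsv[...,1]<45)&(Z>120)&(Z<190)
        bx=X[ball];
        if len(bx)>20:
            A=np.c_[2*bx,np.ones(len(bx))];
            f=lambda q:np.linalg.norm(bx-q,axis=1)-20
            from scipy.optimize import least_squares as L
            q=L(f,bx.mean(0)-[0,0,12],loss="soft_l1").x;print(n,"ball",len(bx),q.round(1))
        wood=k&(hsv[...,0]<25)&(hsv[...,1]>60)&(p.max(-1)>90)
        rim=wood&(Z>118)&(Z<155)
        if rim.sum()>50:print(n,"dish",rect(rim,X)[:3])
        bar=wood&(Z>255)&(Z<272)
        if bar.sum()>20:
            print(n,"bar",rect(bar,X));xb=X[bar];g=np.linalg.lstsq(np.c_[xb,][:,:2]*0+np.c_[xb[:,0]-c[0],xb[:,1]-c[1]],xb[:,2]-xb[:,2].mean(),rcond=None)[0];print(" slope",g.round(3))
        u,v=proj(n,[c[0],c[1],180]).astype(int);o.append(cv2.resize(p[max(v-70,0):v+70,max(u-70,0):u+70,::-1],(400,400),interpolation=cv2.INTER_CUBIC))
    cv2.imwrite(f"pics/{tag}.png",np.hstack(o))
look((float(sys.argv[1]),float(sys.argv[2])),sys.argv[3])
E
python3 look.py 582 -188 l1
python3 - <<'E'
from h import *
z=np.load("pics/top0.npz");X=cloud("top",z["d"]);p=z["p"].astype(int)
m=(p[...,0]-p[...,1]>60)&(X[...,2]>100)&(X[...,2]<200)&(X[...,0]>350)
print("pink near dish: min y",[ (X[m&(abs(X[...,0]-x)<20)][:,1].min().round() if (m&(abs(X[...,0]-x)<20)).any() else None,x) for x in range(360,820,40)])
E
```

```text
13.6 [ 581.7 -188.   250.4] [-3.1411e+00 -3.0000e-04  1.7878e+00] [-0.3 -0.3 -4.8] 0.15253877074303263
scene ball 256 [ 581.6 -186.6  148.7]
scene dish (array([ 582.9, -185.7]), array([146.2, 146.9]), 43.8)
scene bar (array([ 584.4, -186. ]), array([ 18.8, 161. ]), 11.9, np.int64(521), array([ 584.4, -185.6,  261.4]))
 slope [-0.183 -0.038]
top dish (array([ 611.4, -173.7]), array([ 77.3, 154.8]), 19.9)
top bar (array([ 581.4, -188.4]), array([ 15.8, 160.9]), 13.2, np.int64(106), array([ 579.5, -187.4,  261.5]))
 slope [0.13  0.022]
pink near dish: min y [(np.float64(-96.0), 360), (np.float64(-94.0), 400), (np.float64(-86.0), 440), (None, 480), (None, 520), (None, 560), (None, 600), (None, 640), (None, 680), (np.float64(21.0), 720), (np.float64(-4.0), 760), (np.float64(4.0), 800)]
```

View pics/l1.png

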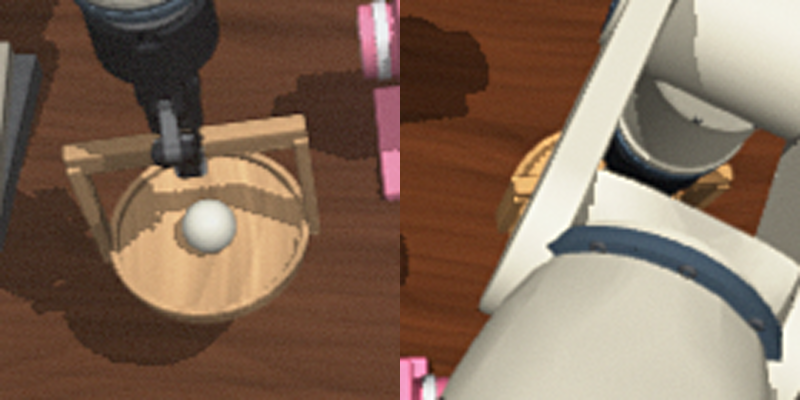

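The ball is centred: (581.6,-186.6,148.7), with the dish at (582.9,-185.7). The nearest pink lens is well clear of the target. I'll make the quarter turn smoothly.

>>> {"api": "drive_tool", "payload": {"deltas": [[0, 0, 0, -0.01], [0, 0, 0, -0.02], [0, 0, 0, -0.035], [0, 0, 0, -0.05], [0, 0, 0, -0.06], [0, 0, 0, -0.06], [0, 0, 0, -0.06], [0, 0, 0, -0.06], [0, 0, 0, -0.06], [0, 0, 0, -0.06], [0, 0, 0, -0.06], [0, 0, 0, -0.06]]}}

```text
clock: 14.7
eef_pos: [581.8, -188.0, 250.7]
tcp_rot: [-3.142, -0.0, 2.387]
contact_force: [-0.4, 0.8, -4.9]
opening: 0.154
```

>>> {"api": "drive_tool", "payload": {"deltas": [[0, 0, 0, -0.06], [0, 0, 0, -0.06], [0, 0, 0, -0.06], [0, 0, 0, -0.06], [0, 0, 0, -0.06], [0, 0, 0, -0.06], [0, 0, 0, -0.06], [0, 0, 0, -0.06], [0, 0, 0, -0.06], [0, 0, 0, -0.06], [0, 0, 0, -0.06], [0, 0, 0, -0.06]]}}

```text
clock: 15.7
eef_pos: [581.8, -188.0, 250.7]
tcp_rot: [3.142, -0.0, 3.107]
contact_force: [0.6, -0.0, -4.9]
opening: 0.157
```

>>> {"api": "drive_tool", "payload": {"deltas": [[0, 0, 0, -0.05], [0, 0, 0, -0.038], [0, 0, 0, -0.035], [0, 0, 0, -0.02], [0, 0, 0, -0.01], [0, 0, 0, 0], [0, 0, 0, 0], [0, 0, 0, 0]]}}

```text
clock: 16.37
eef_pos: [581.8, -188.0, 250.7]
tcp_rot: [3.142, -0.0, -3.028]
contact_force: [0.5, 0.3, -5.1]
opening: 0.156
```

>>> {"api": "drive_tool", "payload": {"deltas": [[-0.02, 0.1, 0, 0], [-0.04, 0.2, 0, 0], [-0.06, 0.3, 0, 0], [-0.08, 0.4, 0, 0], [-0.1, 0.5, 0, 0], [-0.12, 0.6, 0, 0], [-0.15, 0.7, 0, 0], [-0.17, 0.8, 0, 0], [-0.19, 0.9, 0, 0], [-0.19, 0.9, 0, 0], [-0.18, 0.8, 0, 0], [-0.17, 0.8, 0, 0]]}}

```text
clock: 17.37
eef_pos: [588.6, -115.7, 250.8]
tcp_rot: [3.142, 0.0, -3.027]
contact_force: [0.2, 0.0, -4.4]
opening: 0.151
```

>>> {"api": "drive_tool", "payload": {"deltas": [[-0.15, 0.7, 0, 0], [-0.12, 0.6, 0, 0], [-0.1, 0.5, 0, 0], [-0.08, 0.4, 0, 0], [-0.06, 0.3, 0, 0], [-0.04, 0.2, 0, 0], [-0.02, 0.1, 0, 0], [0, 0, 0, 0], [0, 0, 0, 0], [0, 0, 0, 0], [0, 0, 0, 0]]}}

```text
clock: 18.28
eef_pos: [590.9, -88.6, 250.8]
tcp_rot: [-3.142, 0.0, -3.028]
contact_force: [-0.4, 0.2, -4.9]
opening: 0.158
```

```bash
python3 look.py 591 -88 l2
python3 - <<'E'
from h import *
for n in("scene","top"):
    p,d=cams.grab_frame(n);X=cloud(n,d);Z=X[...,2];k=(d>0)&(abs(X[...,0]-566)<70)&(abs(X[...,1]-130)<75)
    m=k&(abs(Z-192.5)<5)&(p.max(-1)<90)
    if m.sum()>100:print(n,"head",rect(m,X))
    m=k&(Z>214)&(Z<232)
    if m.sum()>50:print(n,"dialbar",rect(m,X))
E
```

```text
18.2833 [590.9 -88.6 250.8] [-3.1415  0.     -3.0277] [-0.4  0.2 -4.9] 0.15805958718042173
scene ball 114 [591.2 -87.1 149.5]
scene dish (array([591.9, -87. ]), array([148.1, 146.7]), 53.9)
scene bar (array([620.8, -79.1]), array([105.5,  26.4]), 3.7, np.int64(339), array([625.7, -83.3, 262.7]))
 slope [-0.001 -0.032]
top dish (array([625.6, -97.3]), array([133.6,  34.9]), 81.3)
scene head (array([567.1, 131.6]), array([ 84.4, 100. ]), 6.6, np.int64(1098), array([575.2, 123.1, 191.7]))
scene dialbar (array([565.1, 146.6]), array([13.5, 47.4]), 6.4, np.int64(176), array([566.5, 147. , 222.2]))
top head (array([564.9, 129.3]), array([83.8, 99.8]), 7.3, np.int64(1062), array([563.9, 123. , 191.2]))
top dialbar (array([563.6, 144.2]), array([12.9, 46.9]), 5.9, np.int64(131), array([562.6, 145.5, 222.2]))
```

View pics/l2.png

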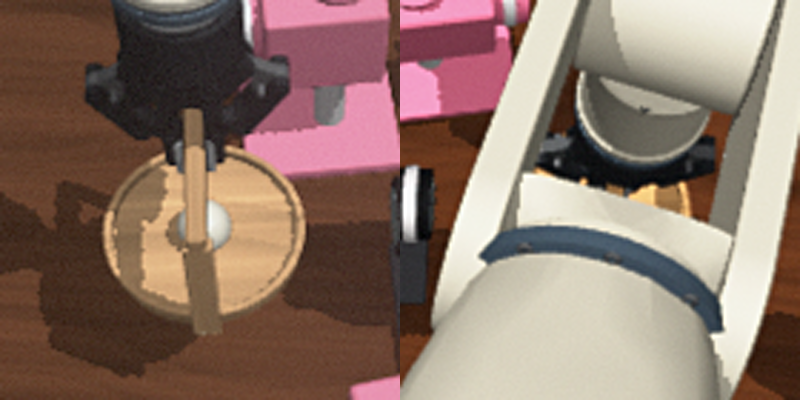

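The ball is at (591.2,-87.1,149.5) in the scene view, and the target in that same view is (592,-87,150). The dish is level, its bar runs crosswise, and the dial is still aligned. I'm handing it in.

```bash
python3 -c "
from rig import r,job
print(job.sign_off());print(r.sense()['clock'])"
```

```text
the job is handed in; nothing more can be done
None
the job is handed in; nothing more can be done
```

The job is done and handed in at about 18.5 s, with the arm still holding the dish in the air in front of the lens.

**What I did:** I turned the dial clockwise about 0.9 rad onto the index mark. Then I gripped the dish by the middle of its bar, lifted it 123 mm and turned it 84° anticlockwise. Last, I moved it gently to the lens axis.

**Last checks:**
- **Dial:** the bar measured 6.4° against the camera head's 6.6° in the scene view, and 5.9° against 7.3° in the coarser top view. The top view's angles are the less reliable because it sees fewer pixels. In the scene view, the tick sat within a pixel of where it should be.
- **Ball:** it was at (591.2, -87.1, 149.5) mm in the scene view, about 1 mm from the wanted place computed in that same view. It was still within 1 mm of the dish's centre.
- **Dish:** the tool pointed straight down and the bar lay within about half a degree of crosswise to the view, going by the tool's angle. The grip was steady and the wrist force was about 5 N.

**Disagreements and gaps:**
- The two views differed by about 2 mm on where the camera stands, so I used the average.
- At the final pose the arm hid the ball in the top view, so that check rests on the scene view alone.
- My attempt to measure the bar's slope and final angle from depth failed, because the gripper and the bar's side faces spoiled it.

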